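# Feel a linear slide for its tight place

### The job

Check this linear slide by feel: take its carriage by the upright post and stroke it gently through its full travel, first until it presses lightly on the buffer of the wide stop block, then all the way over until it presses lightly on the buffer of the narrow stop block. Somewhere in between is one short place that drags much harder than the rest: finally bring the carriage back, leave it standing on that tight place and let go. Press on neither buffer hard, and leave the things round about alone.

Things in the scene. Friction and masses are not known exactly. Their poses are not given: they have to be found in the camera images.
- rail: Linear slide, 330 mm long (along its own y), fixed to the desk: black base plate 56 mm wide, 10 mm thick; on it a bright metal guide beam 26 mm wide, top at 24 mm. Origin: centre of the underside, at desk height. z up; y along the slide towards the wide stop block, mostly crosswise to the robot's view.
- carriage: Aluminium carriage, 52 mm across, 50 mm long (along y), top 35 mm above the desk; an upright round steel post of 18 mm diameter in its centre reaches from 39 to 93 mm above the desk (24 mm flange at its foot). Origin: at desk height straight below the post's axis; axes as the rail's. It moves only along the rail's y and stays where it is left.
- grip (a point): Point on the axis of the carriage's post, 75 mm above the desk, a good height to grip.
- stop_wide: Black stop block on the slide's +y end, 76 mm wide across the slide, 20 mm long, top at 36 mm, two screw heads to 39 mm. Origin: desk height below its centre. A spring buffer of 10 mm diameter sticks out 6 mm towards the carriage (tip 16 mm from the origin, 30 mm up): it meets the carriage when the two origins are 41 mm apart, then gives 1 mm per 5 N, 6 mm at most.
- stop_narrow: Black stop block on the slide's -y end, 44 mm wide across the slide, 20 mm long, one screw head in the middle; heights, buffer and distances are those of the wide one, the buffer pointing to +y.
- fork_a: Black fork clamp, 75x34x15 mm, lying loose on the desk; bystander. Origin: centre of its underside.
- tape_roll: Roll of black tape, 58 mm across, 19 mm high, loose; bystander. Origin: centre of its underside.
- beam_mid (a point): Middle of the guide beam's top, 24 mm above the rail's origin. The carriage drags with about 1.3 N nearly everywhere, but with some 6 to 10 N over one tight place, 10 to 15 mm long in carriage positions. It lies elsewhere every time and cannot be seen: carriage at most 55 mm to either side of this point, clear of both buffers.
- adapter_b: White stepped ring adapter, 26 mm across, 15 mm high, loose; bystander. Origin: centre of its underside.

How it is judged:
On the way, in this order (a step that is already met when the one before it is completed fails the run):
1. the carriage presses on the buffer of the wide stop block (contact force between carriage and stop_wide above 1.5 N), for 0.1 s.
2. then the carriage presses on the buffer of the narrow stop block (contact force between carriage and stop_narrow above 1.5 N), for 0.1 s.
At the end, for the whole second after the job is handed in: The carriage stands still on the tight place of the slide (anywhere on its length of 10 to 15 mm, where the slide itself loads the carriage's shoe with more than 4 N), clear of both buffers, and is let go (contact force between carriage and anything else above 4 N and contact force between carriage and stop_wide below 0.5 N and contact force between carriage and stop_narrow below 0.5 N and linear speed of carriage below 0.005 m/s); the robot touches nothing.
It fails at once if a stop's buffer is pressed harder than 20 N (contact force between carriage and stop_wide above 20 N or contact force between carriage and stop_narrow above 20 N).
It fails at once if a bystander is moved by more than 25 mm (distance of any of fork_a, tape_roll, adapter_b from where it was at the start of the episode above 0.025 m).
It also fails if it takes over 61 s, if anything falls off the work surface, if the arm or the gripper's body presses on something with over 40 N, if the wrist force passes 120 N, or if a joint passes its speed limit or range.

### The arm

A 6-joint arm with a two-finger parallel gripper is mounted at the origin on a cart in front of the work surface, level with it; the furniture and walls round the work are solid. World frame = base frame: x ahead of the robot, y to its left, z up, the work surface at z = 0. Lengths are in m, angles in rad, forces in N, time in s.
With the tool pointing down it reaches from about 0.35 to 0.725 m from the base axis. Payload 6 kg.
Tool frame: the origin (TCP) lies between the finger pads; the fingertips stand 17 mm ahead of it and the grasp point (between the pads) lies 2 mm behind it; z points along the fingers, y is the line along which they close (so a half turn about z gives the same grasp; the last joint's range is limited). The gripper opens to 85 mm and grips with 20 to 120 N. Pads are 22 mm wide; open, the fingers measure 114 mm over their backs; the gripper's body (76 mm by 85 mm) begins 54 mm behind the grasp point. The pads swing forward as they close: fully open they stand 13 mm farther back than shut.
Start: joints at [1.536, 0.04, 0.085, 0, -1.615, -0.334], TCP at [0.216, 0.56, 0.248] pointing down, gripper open.
Joint ranges: [-2.56, 2.56], [-1.29, 2.01], [-1.08, 1.49], [-3.29, 1.98], [-2.81, -0.18], [-2.99, 2.99]. Speed limits (rad/s): [2.57, 2.57, 3.01, 3.14, 3.14, 3.14].

### API

Orientations are given as a unit quaternion [x, y, z, w].
In Python, from rig import robot, eyes, ticket gives the robot as it stands.
- The arm moves only by the shell command python3 -m jog 'ROWS' [FORCE]. ROWS is JSON, a list of rows, each a list of 3 entries, a list of its own where there are three numbers: the shift along the tool's x, y, z in mm, then the turn about the tool's z in degrees, then the gripper command: -1 is fully open, 1 is shut, values between are in proportion. A call has 1 to 20 rows; each row shifts and turns the commanded pose from where the row before left it, along the tool's axes as they then stand; what a row does not reach is not made up. A row lasts 1/12 s, in which the tool goes at most 41.7 mm and 7.16 degrees, less where a joint would pass 70% of its speed; a pose out of reach is approached as far as the arm can. A call is refused whole if a number of a shift passes 41.7 or a number of a turn 7.16, either way. A call with a gripper value outside its range is refused whole. The fingers move at their own pace and stop on an object; FORCE is the grip in N (left out, the last holds). Time passes only in rows, so rows that do not move let the fingers close. It gives the time, the measured TCP pose, the force, the opening and the grip force at its end, in the units of the state.
- robot.get_obs(): the state, without advancing time (a new reading comes with each control period).
- eyes.grab_frame(name): name is "scene" or "side" or "wrist"; returns the picture (480x640x3 uint8, red, green, blue); there is no depth.
- eyes.camera_params(name): a dict with "camera_matrix" (3x3 intrinsics, pixels), "origin" and "orientation" of the camera in the world. Camera axes: x right, y up, looking along -z (the intrinsics and any distortion apply to the point x, -y, -z); pixel columns grow to the right and rows downward; lengths in m; the calibration is good to about 2 mm. A picture is of the moment at which its call begins: read the wrist's pose just before it. camera_params takes no time and is no camera call; for the wrist camera it gives the pose at the moment of the call.
- ticket.finish_job(): hands the job in; it is judged then, once.
The state is a dict: "time_s": time; "joints": joint angles; "qd": joint speeds; "tau": joint torques, N m; "position": TCP position; "eef_rot": TCP orientation; "contact_force": force on the tool from outside, world axes, zero at the start; "torque": the same for the moment, N m; "finger_gap": finger opening in m; "gripper_force": force on a finger pad.
Only numpy, scipy, OpenCV 4.12 (cv2) and the standard library are available. Lean on these libraries where they do the work, as an engineer would, in place of code of your own. Each camera call takes 0.05 s, during which the arm holds its last target. There are 200 camera calls.

## Working session

There is one attempt and no reset: what is moved stays moved. The work goes in short steps, Python scripts to look and compute and a shell command to move; the robot and the scene stay as the last step left them, time stands still between calls to the robot, and variables do not carry over. Pictures are saved under pics/ and viewed, at most 10 in all, crops included, and the job is handed in when it is done.

```bash
mkdir -p pics
python3 - <<'E'
from rig import robot, eyes
import cv2,numpy as np
o=robot.get_obs(); print(o)
for n in ("scene","side"):
    f=eyes.grab_frame(n); cv2.imwrite(f"pics/{n}0.png",f[...,::-1]); p=eyes.camera_params(n); print(n,p)
E
```

```text
{'time_s': 0.0, 'joints': array([ 1.53568955e+00,  4.08334740e-02,  8.38050360e-02, -5.08457994e-04,
       -1.61547250e+00, -3.33683986e-01]), 'qd': array([ 1.57322252e-03,  4.42942000e-05, -1.21025163e-03,  4.25095151e-04,
        6.72051330e-04, -1.54535212e-03]), 'tau': array([-8.51218761e-05, -3.68195486e+01,  3.47424030e+01,  6.93253264e+00,
       -5.26757605e-03,  1.00168556e-06]), 'position': array([0.21610092, 0.55941751, 0.24725458]), 'eef_rot': array([ 9.83048942e-01, -1.83341175e-01, -1.24392304e-04,  8.80602913e-04]), 'contact_force': array([ 0.62115907,  0.0102703 , -0.63019156]), 'torque': array([-0.05566918, -0.00830936, -0.01613073]), 'gripper_force': 0.0, 'finger_gap': 0.08547494549579684}
scene {'camera_matrix': array([[614.04465951,   0.        , 321.14871781],
       [  0.        , 614.04465951, 244.47794636],
       [  0.        ,   0.        ,   1.        ]]), 'origin': array([-0.11469731, -0.37284681,  0.43106371]), 'orientation': array([ 0.48933586, -0.23035697, -0.37354648,  0.75362399])}
side {'camera_matrix': array([[562.2162578 ,   0.        , 306.7190681 ],
       [  0.        , 562.2162578 , 241.98073038],
       [  0.        ,   0.        ,   1.        ]]), 'origin': array([ 0.41038204, -0.53926783,  0.60650464]), 'orientation': array([ 0.43804832, -0.03834608, -0.05957982,  0.89615484])}
```

View pics/scene0.png

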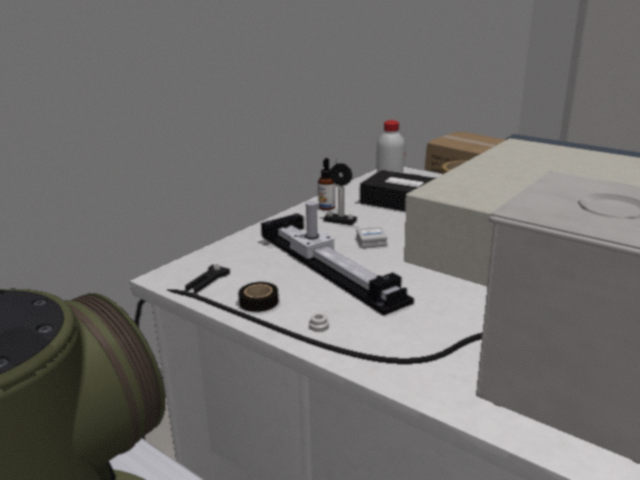

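View pics/side0.png

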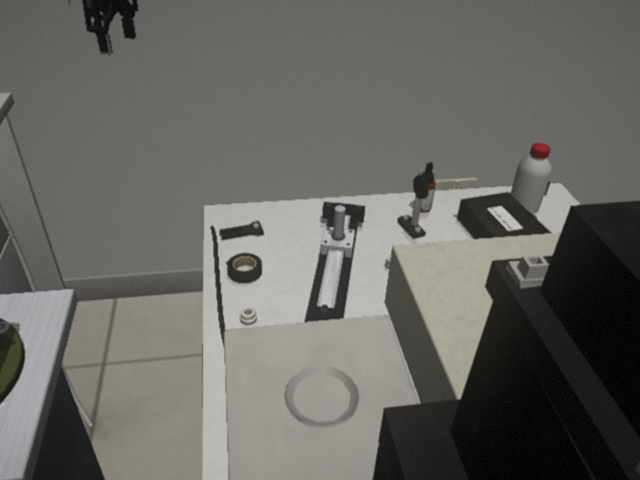

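The scene view shows the rail running from the wide stop (about 283,228) to the narrow stop (387,288), with the post top at (312,205). In the side view the wide stop is at (343,213) and the post top at (340,207). A tall box stands near the narrow end. I'll cast rays next.

```bash
cat > h.py <<'E'
import numpy as np,cv2
from rig import robot,eyes
from scipy.spatial.transform import Rotation as R
def ray(n,uv,p=None):
    p=p or eyes.camera_params(n);K=p["camera_matrix"]
    d=np.array([(uv[0]-K[0,2])/K[0,0],-(uv[1]-K[1,2])/K[1,1],-1.])
    return np.array(p["origin"]),R.from_quat(p["orientation"]).apply(d)
def onz(n,uv,z,p=None):
    o,d=ray(n,uv,p); return (o+d*(z-o[2])/d[2]).round(4)
def tri(a,ua,b,ub):
    A=[];B=[]
    o1,d1=ray(a,ua);o2,d2=ray(b,ub)
    s=np.linalg.lstsq(np.c_[d1,-d2],o2-o1,rcond=None)[0]
    x,y=o1+d1*s[0],o2+d2*s[1]; return ((x+y)/2).round(4),np.linalg.norm(x-y).round(4)
E
python3 - <<'E'
from h import *
print("post",onz("scene",(312,205),.093),onz("side",(340,207.5),.093),tri("scene",(312,205),"side",(340,207.5)))
for n,f,c in (("scene",3,(240,180,200,150)),("side",3,(200,180,200,150))):
    im=cv2.imread(f"pics/{n}0.png");x,y,w,h=c
    cv2.imwrite(f"pics/{n}c.png",cv2.resize(im[y:y+h,x:x+w],None,fx=4,fy=4,interpolation=cv2.INTER_CUBIC))
E
```

```text
post [0.5737 0.1897 0.093 ] [0.578 0.198 0.093] (array([0.5776, 0.1944, 0.0928]), np.float64(0.0045))
```

View pics/scenec.png

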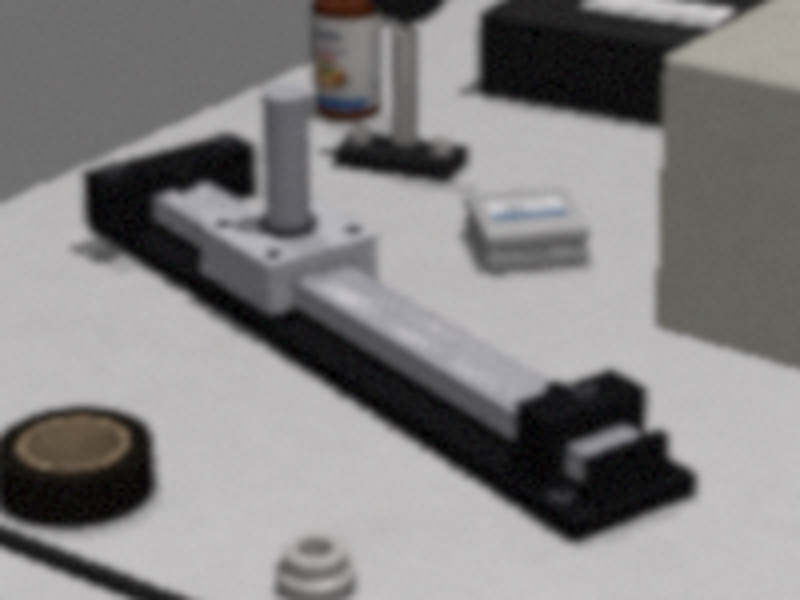

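View pics/sidec.png

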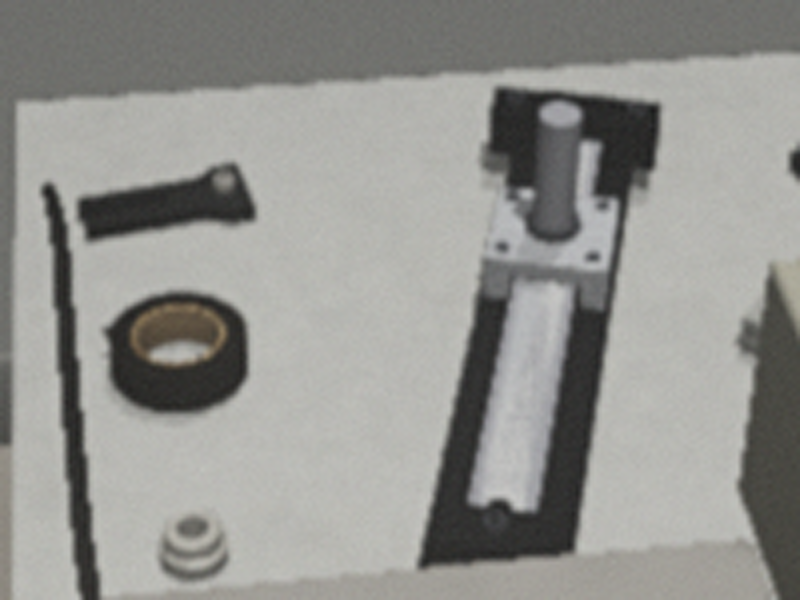

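Run:
```python
from h import *
S=lambda u,v:(240+u/4,180+v/4); T=lambda u,v:(200+u/4,180+v/4)
print("post",onz("scene",S(286,92),.093),onz("side",T(560,113),.093),tri("scene",S(286,92),"side",T(560,113)))
print("wide corners scene",onz("scene",S(88,178),.036),onz("scene",S(235,137),.036))
print("wide side far",onz("side",T(497,90),.036),onz("side",T(660,103),.036))
print("edge R",onz("side",T(625,200),.01),onz("side",T(575,552),.01))
print("edge L",onz("side",T(480,300),.01),onz("side",T(422,565),.01))
print("edge scene z0",onz("scene",S(92,240),.0),onz("scene",S(575,540),.0), onz("scene",S(693,490),.0))
print("narrow",onz("scene",S(585,390),.036), onz("scene",S(520,405),.036),onz("scene",S(645,390),.036),"beam end bolt side",onz("side",T(497,515),.03))
```

```text
post [0.58   0.1958 0.093 ] [0.5776 0.1959 0.093 ] (array([0.577 , 0.1934, 0.0946]), np.float64(0.0003))
wide corners scene [0.5697 0.2958 0.036 ] [0.6411 0.2752 0.036 ]
wide side far [0.571  0.2991 0.036 ] [0.6426 0.2801 0.036 ]
edge R [0.6206 0.2439 0.01  ] [0.5566 0.0323 0.01  ]
edge L [0.5452 0.1819 0.01  ] [0.4997 0.0328 0.01  ]
edge scene z0 [0.5819 0.3077 0.    ] [0.4945 0.0053 0.    ] [ 0.5469 -0.0097  0.    ]
narrow [0.5297 0.0248 0.036 ] [0.5074 0.0367 0.036 ] [0.5418 0.0081 0.036 ] beam end bolt side [0.5271 0.035  0.03  ]
```

Run:
```python
from h import *
print("box hiY lowX top",tri("scene",(490,215),"side",(225,330)),"hiX",tri("scene",(552,173),"side",(400,318)),"base",onz("scene",(480,395),0))
print("beige base corner",onz("scene",(405,247),0),"top",tri("scene",(412,195),"side",(395,250)))
print("stand base",onz("scene",(341,219),0),onz("side",(411,228),0),"top",tri("scene",(341,175),"side",(421,184)))
print("bottle",onz("scene",(327,207),0))
o=robot.get_obs();M=R.from_quat(o["eef_rot"]);a=16.5*np.pi/180
t=np.array([.5785,.1955,.15]);print("tool shift mm",M.inv().apply(t-o["position"])*1e3,M.as_matrix().round(3))
```

```text
box hiY lowX top (array([ 0.3923, -0.1693,  0.2187]), np.float64(0.0003)) hiX (array([ 0.5613, -0.1688,  0.2135]), np.float64(0.0009)) base [ 0.4145 -0.1702  0.    ]
beige base corner [0.6992 0.0946 0.    ] top (array([0.624 , 0.043 , 0.1244]), np.float64(0.0014))
stand base [0.7372 0.2547 0.    ] [0.725  0.2511 0.    ] top (array([0.7313, 0.2516, 0.0902]), np.float64(0.0057))
bottle [0.7714 0.3136 0.    ]
tool shift mm [469.17469111 208.66178006  97.76346002] [[ 0.933 -0.361 -0.   ]
 [-0.361 -0.933 -0.002]
 [ 0.     0.002 -1.   ]]
```

```bash
python3 -m jog '[[[29,13,0],0,-1],[[29,13,0],0,-1],[[29,13,0],0,-1],[[29,13,0],0,-1],[[29,13,0],0,-1],[[29,13,0],0,-1],[[29,13,0],0,-1],[[29,13,0],0,-1],[[29,13,0],0,-1],[[29,13,0],0,-1],[[29,13,0],0,-1],[[29,13,0],0,-1],[[29,13,0],0,-1],[[29,13,0],0,-1],[[29,13,0],0,-1],[[29,13,0],0,-1],[[0,0,10],-4.6,-1],[[0,0,10],0,-1],[[0,0,0],0,-1],[[0,0,0],0,-1]]' 40
python3 - <<'E'
from h import *
p=eyes.camera_params("wrist");f=eyes.grab_frame("wrist");cv2.imwrite("pics/w1.png",f[...,::-1])
import json;json.dump({k:np.array(v).tolist() for k,v in p.items()},open("w1.json","w"));print(robot.get_obs()["joints"])
E
```

```text
time_s: 1.77
position: [0.5733, 0.1987, 0.2271]
eef_rot: [0.99, -0.144, -0.001, 0.001]
contact_force: [-0.7, 0.4, 0.6]
finger_gap: 0.0849
gripper_force: 0.0
[ 6.63603254e-01  5.80242904e-02  6.67937045e-02  2.11491831e-04
 -1.58020216e+00  6.18381765e-01]
```

View pics/w1.png

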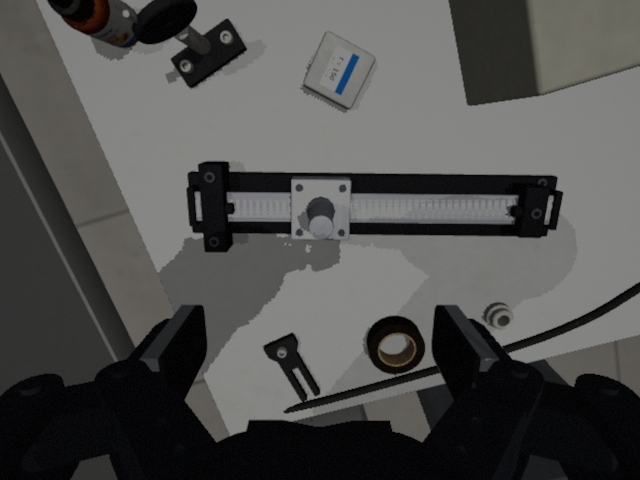

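The wrist view shows the whole slide: post top at (320,229), wide stop screws at (210,177) and (213,242), narrow stop screw at (536,213). The ends of the gripper's path look free.

Run:
```python
from h import *
import json
p=json.load(open("w1.json"));p={k:np.array(v) for k,v in p.items()}
q=lambda u,z:onz(0,u,z,p)
post=q((320,229),.093);w=(q((210,177),.039)+q((213,242),.039))/2;n=q((536,213),.039);
c=np.mean([q(u,.035) for u in((299,188),(341,188),(300,232),(342,232))],0)
d=(w-n)[:2];L=np.hypot(*d);d/=L
print(post,c,w,n,"screw gap",q((210,177),.039)-q((213,242),.039),"L",L,"angle",np.degrees(np.arctan2(d[0],d[1])))
g=(post[:2]+c[:2])/2
for x in(post[:2],c[:2]):print("s from n",(x-n[:2])@d,"to w",(w[:2]-x)@d,"off",(x-n[:2])@[d[1],-d[0]])
o=robot.get_obs();M=R.from_quat(o["eef_rot"])
print("toolY angle",np.degrees(np.arctan2(-M.as_matrix()[0,1],-M.as_matrix()[1,1])))
print("shift",M.inv().apply(np.r_[g,.073]-o["position"])*1e3,o["position"])
```

```text
[0.5779 0.1968 0.093 ] [0.578825 0.195825 0.035   ] [0.6057 0.2828 0.039 ] [0.526  0.0234 0.039 ] screw gap [ 0.0524 -0.0176  0.    ] L 0.27136773942383063 angle 17.079444313257664
s from n 0.18099568542776742 to w 0.09037205399606317 off -0.001316000202375743
s from n 0.1803353545410509 to w 0.09103238488277969 off -0.00014543917447147825
toolY angle 16.54777548301243
shift [  5.39206829   1.03680498 155.20365663] [0.57354665 0.1989288  0.22820402]
```

```bash
python3 -m jog '[[[5.4,1,15],-0.5,-1],[[0,0,20],0,-1],[[0,0,20],0,-1],[[0,0,20],0,-1],[[0,0,20],0,-1],[[0,0,20],0,-1],[[0,0,15],0,-1],[[0,0,15],0,-1],[[0,0,10],0,-1],[[0,0,0],0,-1],[[0,0,0],0,-1],[[0,0,0],0,1],[[0,0,0],0,1],[[0,0,0],0,1],[[0,0,0],0,1],[[0,0,0],0,1],[[0,0,0],0,1],[[0,0,0],0,1],[[0,0,0],0,1],[[0,0,0],0,1]]' 40
python3 - <<'E'
from h import *
f=eyes.grab_frame("wrist");cv2.imwrite("pics/w2.png",f[...,::-1])
E
```

```text
time_s: 3.48
position: [0.5791, 0.1958, 0.0737]
eef_rot: [0.99, -0.139, 0.0, -0.0]
contact_force: [-1.3, -1.0, 3.2]
finger_gap: 0.017
gripper_force: 39.0
```

View pics/w2.png

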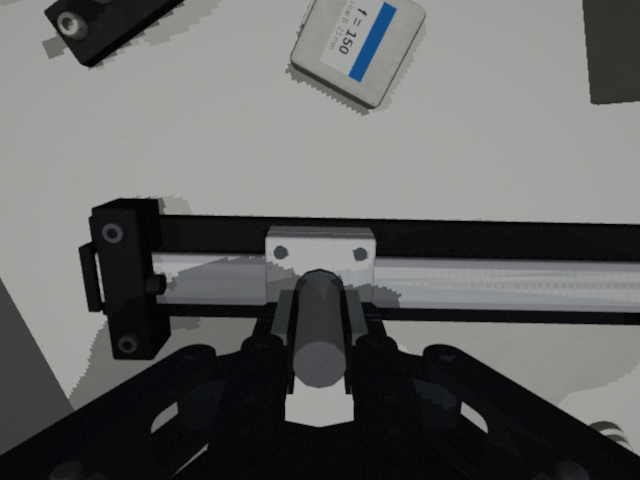

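The post is held: the gap is 17 mm and the post sits centred between the pads. I'll stroke toward the wide stop (tool −y) and sample the force on the way.

```bash
cat > st.py <<'E'
import numpy as np
from rig import robot
o=robot.get_obs();u=np.array([.2905,.9569])
print(round(o["time_s"],2),"s from mid mm",round((o["position"][:2]-[.5659,.1531])@u*1e3,1),"F along",round(o["contact_force"][:2]@u,2),"gap",round(o["finger_gap"],4))
E
python3 st.py
python3 -m jog '[[[0,-2,0],0,1],[[0,-2,0],0,1]]' >/dev/null; python3 st.py
python3 -m jog '[[[0,-2,0],0,1],[[0,-2,0],0,1]]' >/dev/null; python3 st.py
python3 -m jog '[[[0,-2,0],0,1],[[0,-2,0],0,1]]' >/dev/null; python3 st.py
python3 -m jog '[[[0,-2,0],0,1],[[0,-2,0],0,1]]' >/dev/null; python3 st.py
python3 -m jog '[[[0,-2,0],0,1],[[0,-2,0],0,1]]' >/dev/null; python3 st.py
python3 -m jog '[[[0,-2,0],0,1],[[0,-2,0],0,1]]' >/dev/null; python3 st.py
python3 -m jog '[[[0,-2,0],0,1],[[0,-2,0],0,1]]' >/dev/null; python3 st.py
python3 -m jog '[[[0,-2,0],0,1],[[0,-2,0],0,1]]' >/dev/null; python3 st.py
python3 -m jog '[[[0,-2,0],0,1],[[0,-2,0],0,1]]' >/dev/null; python3 st.py
python3 -m jog '[[[0,-2,0],0,1],[[0,-2,0],0,1]]' >/dev/null; python3 st.py
python3 -m jog '[[[0,-2,0],0,1],[[0,-2,0],0,1]]' >/dev/null; python3 st.py
```

```text
3.53 s from mid mm 44.7 F along -1.35 gap 0.017
3.7 s from mid mm 48.7 F along -2.18 gap 0.017
3.87 s from mid mm 53.0 F along -1.79 gap 0.0166
4.03 s from mid mm 57.0 F along -1.87 gap 0.017
4.2 s from mid mm 61.0 F along -1.38 gap 0.0171
4.37 s from mid mm 65.0 F along -1.12 gap 0.0171
4.53 s from mid mm 68.9 F along -0.97 gap 0.017
4.7 s from mid mm 72.9 F along -2.35 gap 0.0169
4.87 s from mid mm 76.9 F along -1.7 gap 0.0167
5.03 s from mid mm 80.9 F along -1.42 gap 0.0168
5.2 s from mid mm 84.9 F along -1.72 gap 0.0169
5.37 s from mid mm 88.9 F along -0.3 gap 0.0173
```

```bash
python3 -m jog '[[[0,-1,0],0,1],[[0,-1,0],0,1],[[0,-1,0],0,1]]' >/dev/null; python3 st.py
python3 -m jog '[[[0,-0.5,0],0,1],[[0,0,0],0,1]]' >/dev/null; python3 st.py
python3 -m jog '[[[0,-0.5,0],0,1],[[0,0,0],0,1]]' >/dev/null; python3 st.py
python3 -m jog '[[[0,-0.5,0],0,1],[[0,0,0],0,1]]' >/dev/null; python3 st.py
python3 -m jog '[[[0,-0.5,0],0,1],[[0,0,0],0,1]]' >/dev/null; python3 st.py
```

```text
5.62 s from mid mm 91.8 F along -0.73 gap 0.0173
5.78 s from mid mm 92.4 F along 0.01 gap 0.0167
5.95 s from mid mm 92.9 F along -1.59 gap 0.0172
6.12 s from mid mm 93.4 F along -2.42 gap 0.0169
6.28 s from mid mm 93.8 F along -0.91 gap 0.0173
```

```bash
python3 -m jog '[[[0,-0.5,0],0,1],[[0,0,0],0,1]]' >/dev/null; python3 st.py
python3 -m jog '[[[0,-0.5,0],0,1],[[0,0,0],0,1]]' >/dev/null; python3 st.py
python3 -m jog '[[[0,-0.5,0],0,1],[[0,0,0],0,1]]' >/dev/null; python3 st.py
python3 -m jog '[[[0,-0.5,0],0,1],[[0,0,0],0,1]]' >/dev/null; python3 st.py
```

```text
6.45 s from mid mm 94.3 F along -1.46 gap 0.0167
6.62 s from mid mm 94.5 F along -2.64 gap 0.0172
6.78 s from mid mm 94.8 F along -2.83 gap 0.0166
6.95 s from mid mm 95.0 F along -4.33 gap 0.0167
```

```bash
python3 -m jog '[[[0,-0.5,0],0,1],[[0,0,0],0,1]]' >/dev/null; python3 st.py
python3 -m jog '[[[0,-0.5,0],0,1],[[0,0,0],0,1]]' >/dev/null; python3 st.py
python3 -m jog '[[[0,-0.5,0],0,1],[[0,0,0],0,1]]' >/dev/null; python3 st.py
python3 -m jog '[[[0,0,0],0,1],[[0,0,0],0,1]]' >/dev/null; python3 st.py
```

```text
7.12 s from mid mm 95.2 F along -5.61 gap 0.0169
7.28 s from mid mm 95.5 F along -6.1 gap 0.017
7.45 s from mid mm 95.7 F along -6.7 gap 0.0174
7.62 s from mid mm 95.7 F along -7.4 gap 0.0168
```

Pressing lightly on the wide buffer (about 6 N). Now I'll stroke toward the narrow stop and map the drag.

```bash
python3 -m jog '[[[0,2,0],0,1],[[0,4,0],0,1],[[0,4,0],0,1],[[0,4,0],0,1],[[0,4,0],0,1],[[0,4,0],0,1],[[0,4,0],0,1],[[0,4,0],0,1],[[0,4,0],0,1],[[0,3,0],0,1]]' >/dev/null; python3 st.py
python3 -m jog '[[[0,1.5,0],0,1],[[0,1.5,0],0,1]]' >/dev/null; python3 st.py
python3 -m jog '[[[0,1.5,0],0,1],[[0,1.5,0],0,1]]' >/dev/null; python3 st.py
python3 -m jog '[[[0,1.5,0],0,1],[[0,1.5,0],0,1]]' >/dev/null; python3 st.py
python3 -m jog '[[[0,1.5,0],0,1],[[0,1.5,0],0,1]]' >/dev/null; python3 st.py
python3 -m jog '[[[0,1.5,0],0,1],[[0,1.5,0],0,1]]' >/dev/null; python3 st.py
python3 -m jog '[[[0,1.5,0],0,1],[[0,1.5,0],0,1]]' >/dev/null; python3 st.py
python3 -m jog '[[[0,1.5,0],0,1],[[0,1.5,0],0,1]]' >/dev/null; python3 st.py
python3 -m jog '[[[0,1.5,0],0,1],[[0,1.5,0],0,1]]' >/dev/null; python3 st.py
python3 -m jog '[[[0,1.5,0],0,1],[[0,1.5,0],0,1]]' >/dev/null; python3 st.py
python3 -m jog '[[[0,1.5,0],0,1],[[0,1.5,0],0,1]]' >/dev/null; python3 st.py
python3 -m jog '[[[0,1.5,0],0,1],[[0,1.5,0],0,1]]' >/dev/null; python3 st.py
python3 -m jog '[[[0,1.5,0],0,1],[[0,1.5,0],0,1]]' >/dev/null; python3 st.py
python3 -m jog '[[[0,1.5,0],0,1],[[0,1.5,0],0,1]]' >/dev/null; python3 st.py
python3 -m jog '[[[0,1.5,0],0,1],[[0,1.5,0],0,1]]' >/dev/null; python3 st.py
python3 -m jog '[[[0,1.5,0],0,1],[[0,1.5,0],0,1]]' >/dev/null; python3 st.py
python3 -m jog '[[[0,1.5,0],0,1],[[0,1.5,0],0,1]]' >/dev/null; python3 st.py
python3 -m jog '[[[0,1.5,0],0,1],[[0,1.5,0],0,1]]' >/dev/null; python3 st.py
python3 -m jog '[[[0,1.5,0],0,1],[[0,1.5,0],0,1]]' >/dev/null; python3 st.py
python3 -m jog '[[[0,1.5,0],0,1],[[0,1.5,0],0,1]]' >/dev/null; python3 st.py
python3 -m jog '[[[0,1.5,0],0,1],[[0,1.5,0],0,1]]' >/dev/null; python3 st.py
```

```text
8.45 s from mid mm 60.5 F along 2.03 gap 0.017
8.62 s from mid mm 57.4 F along 1.39 gap 0.017
8.78 s from mid mm 54.5 F along 2.35 gap 0.0171
8.95 s from mid mm 51.5 F along 1.24 gap 0.0167
9.12 s from mid mm 48.5 F along 1.41 gap 0.0167
9.28 s from mid mm 45.6 F along 1.13 gap 0.0167
9.45 s from mid mm 42.6 F along 1.28 gap 0.0168
9.62 s from mid mm 39.6 F along 1.66 gap 0.0169
9.78 s from mid mm 36.6 F along 1.88 gap 0.0169
9.95 s from mid mm 33.6 F along 1.65 gap 0.0169
10.12 s from mid mm 30.6 F along 0.89 gap 0.0171
10.28 s from mid mm 27.6 F along 1.79 gap 0.0169
10.45 s from mid mm 24.6 F along 1.91 gap 0.0173
10.62 s from mid mm 21.7 F along 1.04 gap 0.0173
10.78 s from mid mm 18.6 F along 2.01 gap 0.017
10.95 s from mid mm 15.7 F along 2.43 gap 0.0168
11.12 s from mid mm 12.7 F along 1.54 gap 0.017
11.28 s from mid mm 9.7 F along 1.02 gap 0.017
11.45 s from mid mm 6.7 F along 1.59 gap 0.017
11.62 s from mid mm 3.7 F along 0.69 gap 0.0166
11.78 s from mid mm 0.7 F along 2.1 gap 0.0169
```

```bash
python3 -m jog '[[[0,1.5,0],0,1],[[0,1.5,0],0,1]]' >/dev/null; python3 st.py
python3 -m jog '[[[0,1.5,0],0,1],[[0,1.5,0],0,1]]' >/dev/null; python3 st.py
python3 -m jog '[[[0,1.5,0],0,1],[[0,1.5,0],0,1]]' >/dev/null; python3 st.py
python3 -m jog '[[[0,1.5,0],0,1],[[0,1.5,0],0,1]]' >/dev/null; python3 st.py
python3 -m jog '[[[0,1.5,0],0,1],[[0,1.5,0],0,1]]' >/dev/null; python3 st.py
python3 -m jog '[[[0,1.5,0],0,1],[[0,1.5,0],0,1]]' >/dev/null; python3 st.py
python3 -m jog '[[[0,1.5,0],0,1],[[0,1.5,0],0,1]]' >/dev/null; python3 st.py
python3 -m jog '[[[0,1.5,0],0,1],[[0,1.5,0],0,1]]' >/dev/null; python3 st.py
python3 -m jog '[[[0,1.5,0],0,1],[[0,1.5,0],0,1]]' >/dev/null; python3 st.py
python3 -m jog '[[[0,1.5,0],0,1],[[0,1.5,0],0,1]]' >/dev/null; python3 st.py
python3 -m jog '[[[0,1.5,0],0,1],[[0,1.5,0],0,1]]' >/dev/null; python3 st.py
python3 -m jog '[[[0,1.5,0],0,1],[[0,1.5,0],0,1]]' >/dev/null; python3 st.py
python3 -m jog '[[[0,1.5,0],0,1],[[0,1.5,0],0,1]]' >/dev/null; python3 st.py
python3 -m jog '[[[0,1.5,0],0,1],[[0,1.5,0],0,1]]' >/dev/null; python3 st.py
python3 -m jog '[[[0,1.5,0],0,1],[[0,1.5,0],0,1]]' >/dev/null; python3 st.py
python3 -m jog '[[[0,1.5,0],0,1],[[0,1.5,0],0,1]]' >/dev/null; python3 st.py
python3 -m jog '[[[0,1.5,0],0,1],[[0,1.5,0],0,1]]' >/dev/null; python3 st.py
python3 -m jog '[[[0,1.5,0],0,1],[[0,1.5,0],0,1]]' >/dev/null; python3 st.py
python3 -m jog '[[[0,1.5,0],0,1],[[0,1.5,0],0,1]]' >/dev/null; python3 st.py
python3 -m jog '[[[0,1.5,0],0,1],[[0,1.5,0],0,1]]' >/dev/null; python3 st.py
```

```text
11.95 s from mid mm -2.3 F along 1.19 gap 0.0172
12.12 s from mid mm -5.3 F along 0.57 gap 0.0169
12.28 s from mid mm -8.2 F along 2.62 gap 0.017
12.45 s from mid mm -10.4 F along 4.98 gap 0.017
12.62 s from mid mm -12.8 F along 8.87 gap 0.0168
12.78 s from mid mm -15.3 F along 9.77 gap 0.0172
12.95 s from mid mm -19.2 F along 3.82 gap 0.0168
13.12 s from mid mm -22.8 F along 0.98 gap 0.0167
13.28 s from mid mm -26.2 F along 1.43 gap 0.017
13.45 s from mid mm -29.2 F along 0.26 gap 0.0172
13.62 s from mid mm -32.2 F along 1.42 gap 0.0168
13.78 s from mid mm -35.2 F along 1.23 gap 0.017
13.95 s from mid mm -38.2 F along 1.85 gap 0.0168
14.12 s from mid mm -41.2 F along 2.04 gap 0.017
14.28 s from mid mm -44.2 F along 1.43 gap 0.0167
14.45 s from mid mm -47.2 F along 1.78 gap 0.0166
14.62 s from mid mm -50.2 F along 2.01 gap 0.0172
14.78 s from mid mm -53.2 F along 1.85 gap 0.0169
14.95 s from mid mm -56.2 F along 1.18 gap 0.0169
15.12 s from mid mm -59.2 F along 1.38 gap 0.0169
```

The tight place lies at about −8 to −18 mm. On to the narrow stop.

```bash
python3 -m jog '[[[0,3,0],0,1],[[0,3,0],0,1],[[0,3,0],0,1],[[0,3,0],0,1],[[0,3,0],0,1],[[0,3,0],0,1],[[0,3,0],0,1],[[0,3,0],0,1],[[0,3,0],0,1],[[0,2,0],0,1],[[0,1,0],0,1]]' >/dev/null; python3 st.py
python3 -m jog '[[[0,0.5,0],0,1],[[0,0.5,0],0,1]]' >/dev/null; python3 st.py
python3 -m jog '[[[0,0.5,0],0,1],[[0,0.5,0],0,1]]' >/dev/null; python3 st.py
python3 -m jog '[[[0,0.5,0],0,1],[[0,0,0],0,1]]' >/dev/null; python3 st.py
python3 -m jog '[[[0,0.5,0],0,1],[[0,0,0],0,1]]' >/dev/null; python3 st.py
python3 -m jog '[[[0,0.5,0],0,1],[[0,0,0],0,1]]' >/dev/null; python3 st.py
python3 -m jog '[[[0,0.5,0],0,1],[[0,0,0],0,1]]' >/dev/null; python3 st.py
```

```text
16.03 s from mid mm -89.5 F along 1.04 gap 0.0171
16.2 s from mid mm -90.4 F along 0.53 gap 0.017
16.37 s from mid mm -91.3 F along 1.81 gap 0.0173
16.53 s from mid mm -91.9 F along 0.77 gap 0.0167
16.7 s from mid mm -92.3 F along 0.51 gap 0.017
16.87 s from mid mm -92.9 F along 1.14 gap 0.0169
17.03 s from mid mm -93.3 F along 1.4 gap 0.0171
```

```bash
python3 -m jog '[[[0,0.5,0],0,1],[[0,0,0],0,1]]' >/dev/null; python3 st.py
python3 -m jog '[[[0,0.5,0],0,1],[[0,0,0],0,1]]' >/dev/null; python3 st.py
python3 -m jog '[[[0,0.5,0],0,1],[[0,0,0],0,1]]' >/dev/null; python3 st.py
python3 -m jog '[[[0,0.5,0],0,1],[[0,0,0],0,1]]' >/dev/null; python3 st.py
python3 -m jog '[[[0,0.5,0],0,1],[[0,0,0],0,1]]' >/dev/null; python3 st.py
```

```text
17.2 s from mid mm -93.8 F along 1.58 gap 0.0168
17.37 s from mid mm -94.3 F along 1.13 gap 0.017
17.53 s from mid mm -94.9 F along 1.74 gap 0.017
17.7 s from mid mm -95.2 F along 1.28 gap 0.0171
17.87 s from mid mm -95.5 F along 3.0 gap 0.0172
```

```bash
python3 -m jog '[[[0,0.5,0],0,1],[[0,0,0],0,1]]' >/dev/null; python3 st.py
python3 -m jog '[[[0,0.5,0],0,1],[[0,0,0],0,1]]' >/dev/null; python3 st.py
python3 -m jog '[[[0,0.5,0],0,1],[[0,0,0],0,1]]' >/dev/null; python3 st.py
python3 -m jog '[[[0,0.5,0],0,1],[[0,0,0],0,1]]' >/dev/null; python3 st.py
```

```text
18.03 s from mid mm -95.7 F along 3.34 gap 0.0167
18.2 s from mid mm -96.0 F along 4.58 gap 0.0167
18.37 s from mid mm -96.2 F along 5.78 gap 0.0172
18.53 s from mid mm -96.4 F along 6.22 gap 0.017
```

```bash
python3 -m jog '[[[0,0.5,0],0,1],[[0,0,0],0,1],[[0,0,0],0,1],[[0,0,0],0,1]]' >/dev/null; python3 st.py
python3 -m jog '[[[0,-2,0],0,1],[[0,-4,0],0,1],[[0,-4,0],0,1],[[0,-4,0],0,1],[[0,-4,0],0,1],[[0,-4,0],0,1],[[0,-4,0],0,1],[[0,-4,0],0,1],[[0,-4,0],0,1],[[0,-4,0],0,1],[[0,-4,0],0,1],[[0,-4,0],0,1],[[0,-4,0],0,1],[[0,-4,0],0,1],[[0,-4,0],0,1],[[0,-4,0],0,1],[[0,-4,0],0,1],[[0,-4,0],0,1],[[0,-2,0],0,1],[[0,-1,0],0,1]]' >/dev/null; python3 st.py
python3 -m jog '[[[0,-0.5,0],0,1],[[0,-0.5,0],0,1]]' >/dev/null; python3 st.py
python3 -m jog '[[[0,-0.5,0],0,1],[[0,-0.5,0],0,1]]' >/dev/null; python3 st.py
python3 -m jog '[[[0,-0.5,0],0,1],[[0,-0.5,0],0,1]]' >/dev/null; python3 st.py
python3 -m jog '[[[0,-0.5,0],0,1],[[0,-0.5,0],0,1]]' >/dev/null; python3 st.py
python3 -m jog '[[[0,-0.5,0],0,1],[[0,-0.5,0],0,1]]' >/dev/null; python3 st.py
python3 -m jog '[[[0,-0.5,0],0,1],[[0,-0.5,0],0,1]]' >/dev/null; python3 st.py
```

```text
18.87 s from mid mm -96.7 F along 8.19 gap 0.0171
20.53 s from mid mm -25.7 F along -1.86 gap 0.017
20.7 s from mid mm -24.9 F along -1.36 gap 0.0169
20.87 s from mid mm -23.9 F along -1.89 gap 0.0169
21.03 s from mid mm -23.0 F along -2.01 gap 0.0168
21.2 s from mid mm -22.2 F along -2.34 gap 0.0171
21.37 s from mid mm -21.4 F along -2.61 gap 0.0173
21.53 s from mid mm -20.7 F along -4.28 gap 0.0166
```

```bash
python3 -m jog '[[[0,-0.5,0],0,1],[[0,-0.5,0],0,1]]' >/dev/null; python3 st.py
python3 -m jog '[[[0,-0.5,0],0,1],[[0,-0.5,0],0,1]]' >/dev/null; python3 st.py
python3 -m jog '[[[0,-0.5,0],0,1],[[0,-0.5,0],0,1]]' >/dev/null; python3 st.py
python3 -m jog '[[[0,-0.5,0],0,1],[[0,-0.5,0],0,1]]' >/dev/null; python3 st.py
python3 -m jog '[[[0,-0.5,0],0,1],[[0,-0.5,0],0,1]]' >/dev/null; python3 st.py
```

```text
21.7 s from mid mm -20.0 F along -5.83 gap 0.017
21.87 s from mid mm -19.3 F along -6.76 gap 0.0166
22.03 s from mid mm -18.5 F along -8.4 gap 0.017
22.2 s from mid mm -17.7 F along -8.73 gap 0.0169
22.37 s from mid mm -16.7 F along -8.1 gap 0.0171
```

```bash
python3 -m jog '[[[0,-0.7,0],0,1],[[0,-0.7,0],0,1],[[0,0,0],0,1]]' >/dev/null; python3 st.py
python3 -m jog '[[[0,1,0],0,1],[[0,1,0],0,1],[[0,0,0],0,1],[[0,0,0],0,1]]' >/dev/null; python3 st.py
```

```text
22.62 s from mid mm -15.0 F along -4.58 gap 0.017
22.95 s from mid mm -15.0 F along -0.06 gap 0.0174
```

```bash
python3 -m jog '[[[0,0.7,0],0,1],[[0,0.7,0],0,1]]' >/dev/null; python3 st.py
python3 -m jog '[[[0,0.5,0],0,1],[[0,0.5,0],0,1]]' >/dev/null; python3 st.py
```

```text
23.12 s from mid mm -15.2 F along 5.92 gap 0.0168
23.28 s from mid mm -15.6 F along 8.52 gap 0.0166
```

The drag is 8.5 N at −15.6 mm, near the middle of the tight place. I'll take the load off, open the gripper and lift clear.

```bash
python3 -m jog '[[[0,-1,0],0,1],[[0,-0.6,0],0,1],[[0,0,0],0,1],[[0,0,0],0,1]]' >/dev/null; python3 st.py
python3 -m jog '[[[0,0,0],0,-1],[[0,0,0],0,-1],[[0,0,0],0,-1],[[0,0,0],0,-1],[[0,0,0],0,-1],[[0,0,0],0,-1],[[0,0,0],0,-1],[[0,0,0],0,-1],[[0,0,-10],0,-1],[[0,0,-20],0,-1],[[0,0,-20],0,-1],[[0,0,-20],0,-1],[[0,0,-20],0,-1],[[0,0,-20],0,-1],[[0,0,-20],0,-1],[[0,0,-15],0,-1],[[0,0,0],0,-1],[[0,0,0],0,-1]]'
python3 - <<'E'
from h import *
p=eyes.camera_params("wrist");f=eyes.grab_frame("wrist");cv2.imwrite("pics/w3.png",f[...,::-1])
import json;json.dump({k:np.array(v).tolist() for k,v in p.items()},open("w3.json","w"))
E
```

```text
23.62 s from mid mm -15.5 F along 1.83 gap 0.0169
time_s: 25.12
position: [0.5625, 0.1375, 0.22]
eef_rot: [0.99, -0.139, 0.001, -0.001]
contact_force: [0.6, 0.4, -0.8]
finger_gap: 0.0854
gripper_force: 0.0
```

View pics/w3.png

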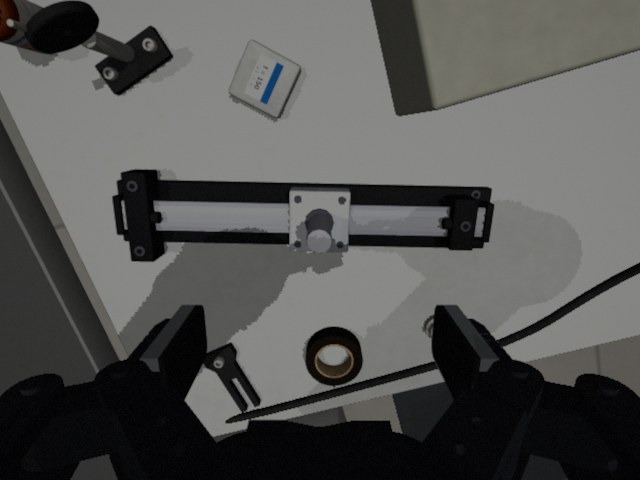

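The carriage stands free at (320,220), between the stop screws at about (136,219) and (465,227). The bystanders are where they were.

Run:
```python
from h import *
import json
from rig import ticket
p={k:np.array(v) for k,v in json.load(open("w3.json")).items()};q=lambda u,z:onz(0,u,z,p)[:2]
w=(q((132,186),.039)+q((140,251),.039))/2;n=q((465,227),.039);c=np.mean([q(u,.035) for u in((298,199),(341,200),(297,244),(340,244))],0)
d=(w-n)/np.linalg.norm(w-n);s=((c-(w+n)/2)@d)*1e3;print("s",s)
if abs(s+15)<4: print(ticket.finish_job())
```

```text
s -14.901796025149196
the job is handed in; nothing more can be done
None
```

The carriage was stroked to the wide buffer and then the narrow one, pressing each with about 6–7 N by my estimate, then left standing released on the tight place about 15 mm from mid-slide towards the narrow stop; the job was handed in at about 25 s and gave no verdict back.

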